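Push the food drawers shut, leave the battery drawer open

TASK

Three little drawers of the wooden unit on the worktop stand open. With the fingertips, push the drawer with the garlic in it and the drawer with the lime in it fully shut, and leave the drawer with the battery open just as it is, as the battery is still needed. Pick nothing up, and do not disturb the other things standing about.

Things in the scene. Friction and masses are not known exactly. Their poses are not given: they have to be found in the camera images.
- drawer_unit: low wooden worktop unit with three small white-fronted drawers side by side; it does not move. Carcass 170 deep (x) x 266 wide (y) x 90 mm high; origin at the centre of its underside, on the worktop; its +x axis points to its back, so the drawers open along its -x; its y runs along the row of drawers. Drawer centre lines lie at y = +86 (left), 0 (middle), -86 mm (right).
- drawer_left (a joint): the left drawer as seen from the robot: 0 = fully shut, grows as it opens (m), stop at 0.12. It slides with about 1.5 N of friction and stays where it is left; its front pushes straight in along the unit's +x.
- left_front (a point): centre of the outer face of the left drawer's front, 40 mm above the worktop. The front is 82 mm wide, 12 mm thick and spans 12 to 80 mm above the worktop, with a 32 mm wide notch from its top edge down to 62 mm; shut, its face stands 6 mm proud of the carcass. Moves with the drawer; its axes are the unit's.
- drawer_middle (a joint): the middle drawer as seen from the robot: 0 = fully shut, grows as it opens (m), stop at 0.12. It slides with about 1.5 N of friction and stays where it is left; its front pushes straight in along the unit's +x.
- middle_front (a point): centre of the outer face of the middle drawer's front, 40 mm above the worktop. The front is 82 mm wide, 12 mm thick and spans 12 to 80 mm above the worktop, with a 32 mm wide notch from its top edge down to 62 mm; shut, its face stands 6 mm proud of the carcass. Moves with the drawer; its axes are the unit's.
- drawer_right (a joint): the right drawer as seen from the robot: 0 = fully shut, grows as it opens (m), stop at 0.12. It slides with about 1.5 N of friction and stays where it is left; its front pushes straight in along the unit's +x.
- right_front (a point): centre of the outer face of the right drawer's front, 40 mm above the worktop. The front is 82 mm wide, 12 mm thick and spans 12 to 80 mm above the worktop, with a 32 mm wide notch from its top edge down to 62 mm; shut, its face stands 6 mm proud of the carcass. Moves with the drawer; its axes are the unit's.
- garlic_centre (a point): garlic bulb, about 53 mm. It lies loose in one of the three drawers (inside 66 mm wide, 140 mm long, floor 16 mm above the worktop); which one varies. The point is its centre.
- lime_centre (a point): green lime, about 53x46x48 mm. It lies loose in one of the three drawers (inside 66 mm wide, 140 mm long, floor 16 mm above the worktop); which one varies. The point is its centre.
- battery_centre (a point): green and silver battery lying flat, 15 mm thick, 50 mm long. It lies loose in one of the three drawers (inside 66 mm wide, 140 mm long, floor 16 mm above the worktop); which one varies. The point is its centre.
- spice_jar_1_top: clear spice jar with a dark cap, 41 mm across, 105 mm high, standing at the back of the drawer unit's top; origin at its underside; leave alone
- mill_2_top: small glass shaker with a grey cap, 44 mm across, 90 mm high, standing at the back of the drawer unit's top; origin at its underside; leave alone
- mug_a: white mug with blue dots, 92x124x93 mm, on the worktop right of the drawer unit; origin at its underside; leave alone
- kitchen_timer: red and white kitchen timer, 64 mm across, 46 mm high, on the worktop left of the drawer unit; origin at its underside; leave alone
- mandarin_1: mandarin, about 62 mm, on the worktop in front of the sink; origin at its underside; leave alone
- tin_a: low food tin, 75 mm across, 58 mm high, on the worktop right of the drawer unit; origin at its underside; leave alone

How it is judged:
By the outcome, as a careful person would: the job done as asked, in the order asked, and still so for the second after the job is handed in, with the robot touching nothing.
It also fails if it takes over 43 s, if anything falls off the work surface, if the arm or the gripper's body presses on something with over 40 N, if the wrist force passes 120 N, or if a joint passes its speed limit or range.

ROBOT

A 7-joint arm with a two-finger parallel gripper is mounted at the origin on a cart in front of the work surface, level with it; the furniture and walls round the work are solid. World frame = base frame: x ahead of the robot, y to its left, z up, the work surface at z = 0. Lengths are in mm, angles in rad, forces in N, time in s.
With the tool pointing down it reaches from about 400 to 875 mm from the base axis. Payload 4.4 kg.
Tool frame: the origin (TCP) lies midway between the tips of the shut fingers; the grasp point (between the pads) lies 19 mm behind it; z points along the fingers, y is the line along which they close (so a half turn about z gives the same grasp; the last joint's range is limited). The gripper opens to 85 mm and grips with 20 to 120 N. Pads are 22 mm wide; open, the fingers measure 114 mm over their backs; the gripper's body (76 mm by 85 mm) begins 54 mm behind the grasp point. The pads swing forward as they close: fully open they stand 13 mm farther back than shut.
Start: joints at [1.192, 0.628, 0.038, 1.517, -0.027, 0.996, -0.02], TCP at [200.048, -618.465, 231.313] pointing down, gripper open.
Joint ranges: [-3.06, 3.06], [-0.37, 2.12], [-1.25, 1.32], [0.18, 2.47], [-1.1, 4.24], [0.23, 1.98], [-2.94, 2.94]. Speed limits (rad/s): [2.57, 2.57, 3.14, 3.14, 3.14, 3.14, 3.14].

INTERFACE

Orientations are given as [roll, pitch, yaw] about the fixed x, y, z axes, in that order (R = Rz(yaw) Ry(pitch) Rx(roll)).
In Python, from cell import readout, optics, order gives the robot as it stands.
- The arm moves only by the shell command python3 -m jog 'ROWS'. ROWS is a JSON object of lists of equal length, an entry for each row: "claw": the opening, from 0 (shut) to 1 (fully open); "xyz": the shift along the tool's x, y, z each as a share of 0.1 m, from -1 to 1, a list of three; "twist": the turn, a rotation vector about the tool's x, y, z each as a share of 180 degrees, from -1 to 1, a list of three. A call has 1 to 12 rows; each row shifts and turns the commanded pose from where the row before left it, along the tool's axes as they then stand; what a row does not reach is not made up. A row lasts 1/8 s, in which the tool goes at most 62.5 mm and 10.7 degrees, less where a joint would pass 70% of its speed; a pose out of reach is approached as far as the arm can. A call with a number of a shift or a turn outside -1 to 1 is refused whole. A call with a gripper value outside its range is refused whole. The fingers move at their own pace and stop on an object; the grip force is fixed at half the most. Time passes only in rows, so rows that do not move let the fingers close. It gives the time, the measured TCP pose, the force, the opening and the grip force at its end, in the units of the state.
- readout.read_state(): the state, without advancing time (a new reading comes with each control period).
- optics.get_image(name): name is "scene" or "top" or "wrist"; returns a dict with "color" (400x640x3 uint8, red, green, blue), "fovy" (degrees; the focal length in pixels is half the picture's height over the tangent of half this angle, whatever the lens; pixels are square), "cx", "cy" (the principal point, pixels), "view" (4x4, takes a point from world to camera coordinates). Camera axes: x right, y up, looking along -z (the intrinsics and any distortion apply to the point x, -y, -z); pixel columns grow to the right and rows downward; lengths in mm; the calibration is good to about 2 mm. The wrist camera is an equidistant fisheye: a pixel r from the principal point sees the ray r / f radians off the axis. A picture is of the moment at which its call begins. There is no depth.
- order.finish_job(): hands the job in; it is judged then, once.
Trained networks look in the newest picture that a camera, given by its name, has taken for a name from the list of things; names that differ only in an ending like _2 or _b are one class to them, and where a whole thing is asked for, a point or a joint stands for the part that bears it (a point fixed in the world has none). Each returns a list of dicts, best first, with "score" (0 to 1); they miss things now and then, are a little off and sometimes report something else, mostly with a low value. They report only what shows in the picture. A call takes as long as a camera call.
- optics.boxes_of(camera, label): "rect" ([left, top, width, height] in pixels, round what is visible of it).
The state is a dict: "clock": time; "qpos": joint angles; "qd": joint speeds; "tau": joint torques, N m; "eef_pos": TCP position; "tool_rot": TCP orientation; "force": force on the tool from outside, world axes, zero at the start; "torque": the same for the moment, N m; "width": finger opening in mm; "gripper_force": force on a finger pad.
Only numpy, scipy, OpenCV 4.12 (cv2) and the standard library are available. Lean on these libraries where they do the work, as an engineer would, in place of code of your own. Each camera call takes 0.05 s, during which the arm holds its last target. There are 200 camera calls.

## Working session

There is one attempt and no reset: what is moved stays moved. The work goes in short steps, Python scripts to look and compute and a shell command to move; the robot and the scene stay as the last step left them, time stands still between calls to the robot, and variables do not carry over. Pictures are saved under pics/ and viewed, at most 10 in all, crops included, and the job is handed in when it is done.

```bash
mkdir -p pics
cat > h.py <<'E'
import numpy as np, cv2
from cell import readout, optics, order
def snap(c,fn=None):
    d=optics.get_image(c)
    if fn: cv2.imwrite('pics/'+fn,d['color'][:,:,::-1])
    return d
def ray(d,u,v):
    f=200/np.tan(np.radians(d['fovy'])/2)
    V=np.array(d['view']);R=V[:3,:3];o=-R.T@V[:3,3]
    w=R.T@np.array([(u-d['cx'])/f,-(v-d['cy'])/f,-1]);return o,w
def onz(d,u,v,z):
    o,w=ray(d,u,v);return o+w*(z-o[2])/w[2]
def proj(d,p):
    f=200/np.tan(np.radians(d['fovy'])/2)
    V=np.array(d['view']);c=V[:3,:3]@np.array(p)+V[:3,3]
    return d['cx']+f*c[0]/-c[2], d['cy']-f*c[1]/-c[2]
E
python3 - <<'E'
from h import *
s=readout.read_state();print(s['clock'],s['eef_pos'],s['tool_rot'])
for c in ('scene','top'):
    d=snap(c,c+'1.png')
    print(c,d['fovy'],d['cx'],d['cy'],np.round(-np.array(d['view'])[:3,:3].T@np.array(d['view'])[:3,3]), [k for k in d])
    for n in ['drawer_unit','left_front','middle_front','right_front','garlic_centre','lime_centre','battery_centre','mug_a','kitchen_timer','mandarin_1','tin_a']:
        print(n,[(np.round(b['rect']).tolist(),round(b['score'],2)) for b in optics.boxes_of(c,n)[:3]])
E
```

```text
0.0 [ 199.83464276 -617.85101689  230.37368364] [-3.13967125e+00  1.45485910e-05  3.12780363e-01]
scene 44.362609052870155 318.8151743286369 198.4668967615391 [-115.  480. 1214.] ['color', 'fovy', 'cx', 'cy', 'view']
drawer_unit [([289.0, 141.0, 93.0, 82.0], 0.78)]
left_front [([300.0, 184.0, 32.0, 40.0], 0.9)]
middle_front [([323.0, 183.0, 33.0, 42.0], 0.7)]
right_front [([351.0, 179.0, 32.0, 40.0], 0.65), ([356.0, 190.0, 18.0, 14.0], 0.58)]
garlic_centre [([358.0, 192.0, 17.0, 11.0], 0.71), ([353.0, 180.0, 32.0, 44.0], 0.16)]
lime_centre [([332.0, 193.0, 16.0, 15.0], 0.62), ([350.0, 180.0, 36.0, 40.0], 0.47)]
battery_centre []
mug_a [([307.0, 201.0, 12.0, 11.0], 0.5)]
kitchen_timer [([268.0, 285.0, 19.0, 21.0], 0.61)]
mandarin_1 [([222.0, 316.0, 25.0, 24.0], 0.77)]
tin_a [([390.0, 146.0, 26.0, 25.0], 0.97), ([351.0, 182.0, 34.0, 35.0], 0.28)]
top 48.52901345994243 321.81656353356954 198.12344591991305 [ -15. -442. 1514.] ['color', 'fovy', 'cx', 'cy', 'view']
drawer_unit [([300.0, 159.0, 102.0, 92.0], 0.88)]
left_front [([301.0, 181.0, 30.0, 29.0], 0.87)]
middle_front [([309.0, 197.0, 38.0, 32.0], 0.8), ([302.0, 179.0, 30.0, 29.0], 0.29)]
right_front [([326.0, 216.0, 37.0, 32.0], 0.69), ([312.0, 197.0, 34.0, 32.0], 0.22)]
garlic_centre [([340.0, 225.0, 13.0, 12.0], 0.54)]
lime_centre [([325.0, 204.0, 14.0, 16.0], 0.71)]
battery_centre []
mug_a [([408.0, 253.0, 33.0, 32.0], 0.79)]
kitchen_timer [([223.0, 208.0, 18.0, 18.0], 0.65)]
mandarin_1 [([187.0, 191.0, 19.0, 13.0], 0.69)]
tin_a [([400.0, 229.0, 24.0, 22.0], 0.72)]
```

View pics/scene1.png

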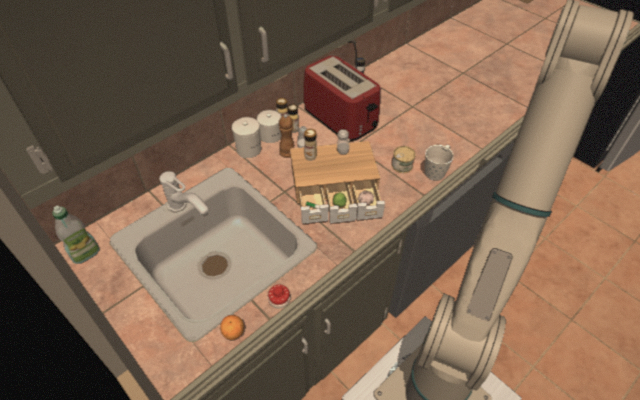

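View pics/top1.png

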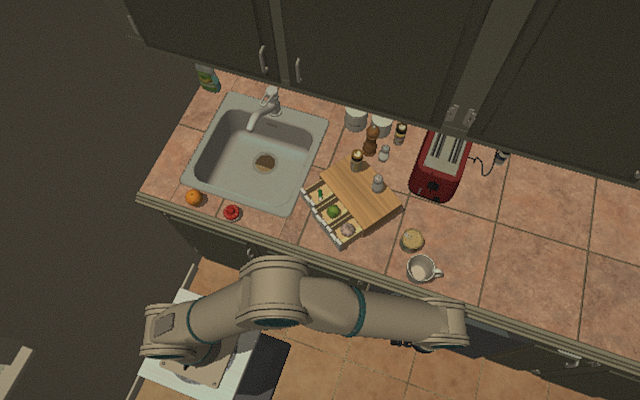

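The pictures show the lime in the middle drawer (scene 339,200; top 332,212) and the garlic in the right one (scene 366,198; top 347,230). A small green thing, presumably the battery, is in the left one (scene 311,205; top 319,195). I'll enlarge the unit to get its corners.

Run:
```python
import cv2,numpy as np
out=[]
for f,(x,y) in (('scene1',(286,136)),('top1',(296,152))):
    im=cv2.imread(f'pics/{f}.png')[y:y+100,x:x+110]
    im=cv2.resize(im,None,fx=7,fy=5.9 and 6,interpolation=cv2.INTER_CUBIC) if 0 else cv2.resize(im,(660,600),interpolation=cv2.INTER_CUBIC)
    for k in range(0,110,10): cv2.putText(im,str(x+k),(k*6,8),0,.3,(0,0,255)); cv2.line(im,(k*6+3,10),(k*6+3,16),(0,0,255),1)
    for k in range(0,100,10): cv2.putText(im,str(y+k),(0,k*6+6),0,.3,(0,0,255)); cv2.line(im,(22,k*6+3),(28,k*6+3),(0,0,255),1)
    cv2.imwrite(f'pics/{f}_crop.png',im)
```

```text
(no output)
```

View pics/scene1_crop.png

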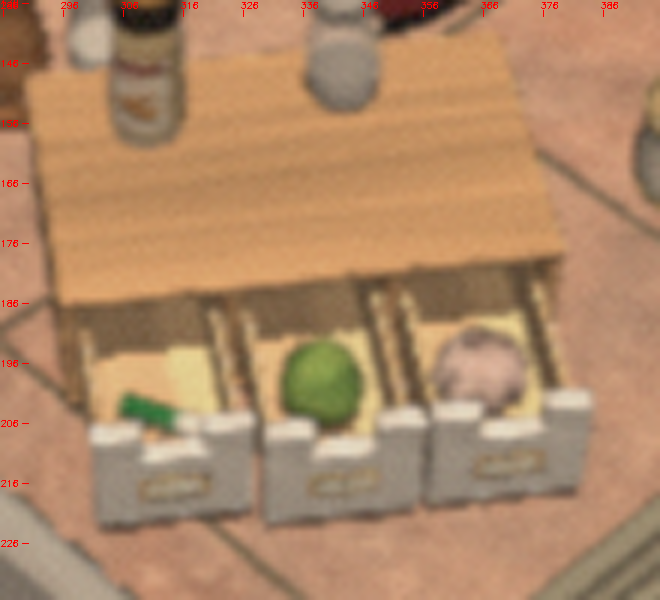

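View pics/top1_crop.png

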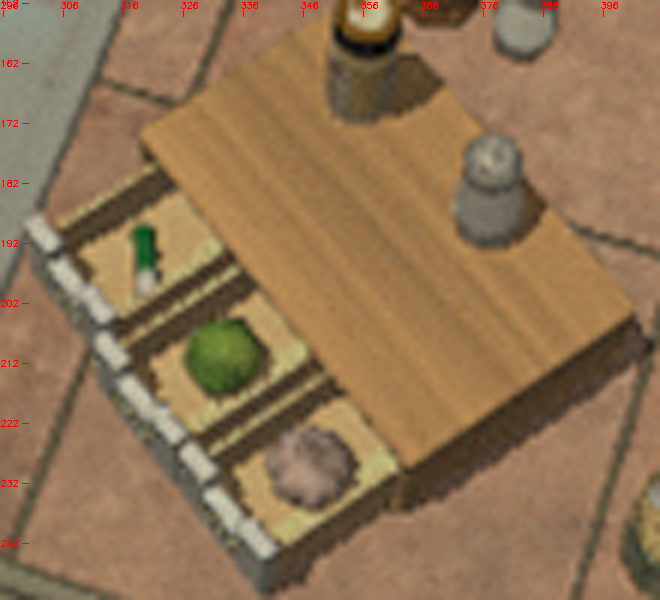

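```bash
cat > fit.py <<'E'
from h import *
from scipy.optimize import least_squares
D={c:snap(c) for c in('scene','top')}
# (cam, body -1=carcass / drawer index, local y, z, x, u, v)
O=[]
for c,pts in (('scene',[(-85,133,296.3,186.5),(-85,-133,380.2,177.7),(85,133,290.7,148.7),(85,-133,369.3,142.3)]),('top',[(-85,133,319.7,175.3),(-85,-133,363,230),(85,-133,402.3,204)])):
    O+=[(c,-1,x,y,90,u,v) for x,y,u,v in pts]
S=[(0,41,80,301.5,209.3),(0,-41,80,328.2,206.8),(0,41,12,303.2,223.8),(0,-41,12,327.7,221.3),(1,41,80,329.8,209),(1,-41,80,356.8,206.3),(1,41,12,330.7,223),(1,-41,12,356.3,219.8),(2,41,80,357.7,205.2),(2,-41,80,384.3,203.2),(2,-41,12,382.2,218)]
T=[(0,41,80,300.2,188.3),(0,-41,80,312.7,205.7),(1,41,80,311.5,207.8),(1,-41,80,324.7,225.3),(2,41,80,326,227),(2,-41,80,339,245)]
for c,L in(('scene',S),('top',T)): O+=[(c,i,-91,86*(1-i)+y,z,u,v) for i,y,z,u,v in L]
def W(p,x,y,z):
    c,s=np.cos(p[2]),np.sin(p[2]);return [p[0]*1000+c*x-s*y,p[1]*1000+s*x+c*y,z]
def res(p):
    r=[]
    for c,i,x,y,z,u,v in O:
        q=proj(D[c],W(p,x-(p[3+i]*1000 if i>=0 else 0),y,z));r+=[q[0]-u,q[1]-v]
    return r
p=least_squares(res,[.7,-.2,0.,.08,.08,.08],loss='soft_l1').x
if __name__=='__main__':
    print(np.round(p,4)); r=np.array(res(p)).reshape(-1,2);print(np.round(r,1).tolist())
    for i in range(3): print('front',i,np.round(W(p,-91-p[3+i]*1000,86*(1-i),40)),'shut',np.round(W(p,-91,86*(1-i),40)))
    for n in ['garlic_centre','lime_centre','tin_a','mug_a','kitchen_timer']:
        b=optics.boxes_of('top',n)[0]['rect'];print(n,np.round(onz(D['top'],b[0]+b[2]/2,b[1]+b[3]/2,40)))
E
python3 fit.py
```

```text
[ 0.6692 -0.3187 -0.6145  0.0806  0.0894  0.0887]
[[-0.3, -0.5], [0.3, -0.0], [-0.0, -0.4], [0.3, -1.3], [-1.4, -1.2], [-0.2, 0.5], [-0.7, 0.1], [-0.4, 0.1], [0.1, -0.2], [-1.5, -0.5], [0.2, -0.7], [0.2, -0.3], [0.2, -0.4], [-1.1, -0.4], [-0.6, 0.1], [0.6, 0.4], [0.6, -0.4], [0.5, -1.2], [-0.7, 0.6], [-0.2, 0.3], [-0.4, 0.4], [-0.2, 0.7], [-0.7, -0.2], [0.2, 0.3]]
front 0 [ 579. -149.   40.] shut [ 644. -196.   40.]
front 1 [ 522. -215.   40.] shut [ 595. -266.   40.]
front 2 [ 473. -285.   40.] shut [ 545. -336.   40.]
garlic_centre [ 624. -181.   40.]
lime_centre [ 562. -239.   40.]
tin_a [ 560. -550.   40.]
mug_a [ 475. -618.   40.]
kitchen_timer [440.  89.  40.]
```

Residuals are about 1 px. The drawer fronts lean -0.6145 rad in yaw, with the drawers roughly 81, 89 and 89 mm open. Both enlarged pictures confirm the battery is in the left drawer, the lime in the middle and the garlic in the right, so one odd detection of garlic can be ignored. I'll do the garlic first: turn the tool to the unit's axes, shut the fingers and travel high.

```bash
python3 -m jog '{"claw":[0,0,0,0,0,0],"xyz":[[0,0,0],[0,0,0],[0,0,0],[0,0,0],[0,0,0],[0,0,0]],"twist":[[0,0,0.049],[0,0,0.049],[0,0,0.049],[0,0,0.049],[0,0,0.049],[0,0,0.049]]}'
python3 -m jog '{"claw":[0,0,0,0,0,0,0,0,0,0,0],"xyz":[[0.4,0.157,0],[0.4,0.157,0],[0.4,0.157,0],[0.4,0.157,0],[0.4,0.157,0],[0.4,0.157,0],[0.4,0.157,0],[0.4,0.157,0],[0.4,0.157,0],[0.4,0.157,0],[0,0,0]],"twist":[[0,0,0],[0,0,0],[0,0,0],[0,0,0],[0,0,0],[0,0,0],[0,0,0],[0,0,0],[0,0,0],[0,0,0],[0,0,0]]}'
cat > st.py <<'E'
from fit import *
s=readout.read_state();e=np.array(s['eef_pos']);c,sn=np.cos(p[2]),np.sin(p[2])
d=e[:2]-p[:2]*1000;l=[c*d[0]+sn*d[1],-sn*d[0]+c*d[1]]
f=s['force'];print(s['clock'],'unit x,y,z',np.round([*l,e[2]],1),'rot',np.round(s['tool_rot'],3),'f along',round(c*f[0]+sn*f[1],1),np.round(f,1),s['width'],np.round(s['qpos'],2))
E
python3 st.py
```

```text
clock: 2.3
eef_pos: [200.1, -618.4, 231.3]
tool_rot: [-3.142, -0.0, -0.616]
force: [-0.3, -0.7, -0.0]
width: -0.2
gripper_force: 0.0
clock: 3.68
eef_pos: [387.6, -866.2, 208.7]
tool_rot: [3.085, -0.089, -0.608]
force: [-0.4, -0.1, -0.7]
width: -0.0
gripper_force: 0.0
3.775 unit x,y,z [  85.1 -610.2  209.6] rot [ 3.086 -0.09  -0.61 ] f along 0.2 [ 0.4  0.2 -0. ] -0.0049972810932388334 [ 1.06  1.31  1.    0.19 -0.98  1.63 -0.96]
```

I made a sign slip in y, so the arm went outward at height and touched nothing. Backing out now.

```bash
python3 -m jog '{"claw":[0,0,0,0,0],"xyz":[[-0.35,-0.3,0],[-0.35,-0.3,0],[-0.35,-0.3,0],[-0.35,-0.3,0],[0,0,0]],"twist":[[0,0,0],[0,0,0],[0,0,0],[0,0,0],[0,0,0]]}'
python3 st.py
```

```text
clock: 4.4
eef_pos: [353.8, -718.2, 193.7]
tool_rot: [3.094, -0.092, -0.613]
force: [0.1, -0.9, -0.4]
width: -0.3
gripper_force: 0.0
4.5 unit x,y,z [ -23.4 -511.4  195.5] rot [ 3.088 -0.097 -0.609] f along -0.1 [-0.2 -0.1  0.6] -0.06600023359536353 [ 0.68  1.06  1.05  1.17 -0.94  1.26 -0.53]
```

```bash
cat >> st.py <<'E'
from scipy.spatial.transform import Rotation as Ro
A=Ro.from_euler('xyz',s['tool_rot']);B=Ro.from_euler('xyz',[np.pi,0,p[2]])
print('twist share',np.round((A.inv()*B).as_rotvec()/np.pi,4))
E
python3 st.py
```

```text
4.6 unit x,y,z [ -23.  -513.1  195.7] rot [ 3.086 -0.097 -0.608] f along 1.3 [ 1.2 -0.5  0.3] -0.22855219860842071 [ 0.68  1.06  1.05  1.17 -0.94  1.26 -0.53]
twist share [ 0.0176 -0.0309  0.0011]
```

```bash
python3 -m jog '{"claw":[0,0,0,0,0,0],"xyz":[[0,0,0],[0,0,-0.4],[-0.2,-0.43,0],[-0.2,-0.43,0],[-0.2,-0.43,0],[0,0,0]],"twist":[[0.018,-0.031,0.001],[0,0,0],[0,0,0],[0,0,0],[0,0,0],[0,0,0]]}'
python3 st.py
```

```text
clock: 5.35
eef_pos: [382.5, -581.6, 235.4]
tool_rot: [-3.138, 0.001, -0.611]
force: [-0.8, -0.7, -0.2]
width: -0.4
gripper_force: 0.0
5.45 unit x,y,z [ -82.8 -384.4  235.9] rot [ 3.141e+00  1.000e-03 -6.150e-01] f along 0.2 [ 0.1 -0.3  0.1] 0.21598202984696824 [ 0.46  0.94  1.12  1.38 -0.85  1.33 -0.59]
twist share [ 0.0001  0.0002 -0.    ]
```

```bash
python3 -m jog '{"claw":[0,0,0,0,0,0,0,0],"xyz":[[-0.207,-0.426,0],[-0.207,-0.426,0],[-0.207,-0.426,0],[-0.207,-0.426,0],[-0.207,-0.426,0],[-0.207,-0.426,0],[-0.207,-0.426,0],[0,0,0]],"twist":[[0,0,0],[0,0,0],[0,0,0],[0,0,0],[0,0,0],[0,0,0],[0,0,0],[0,0,0]]}'
python3 st.py
```

```text
clock: 6.45
eef_pos: [435.2, -255.2, 235.9]
tool_rot: [-3.14, 0.002, -0.612]
force: [0.4, -0.3, -0.1]
width: 0.0
gripper_force: 0.0
6.55 unit x,y,z [-226.7  -86.7  236.6] rot [ 3.141e+00 -1.000e-03 -6.160e-01] f along 1.1 [ 0.6 -0.9  0.4] -0.007132941762359499 [-0.25  0.75  1.27  1.93 -0.81  1.11 -0.83]
twist share [ 0.0002 -0.0002 -0.0006]
```

```bash
python3 -c "
from h import *
snap('scene','s2.png')"
```

```text
(no output)
```

View pics/s2.png

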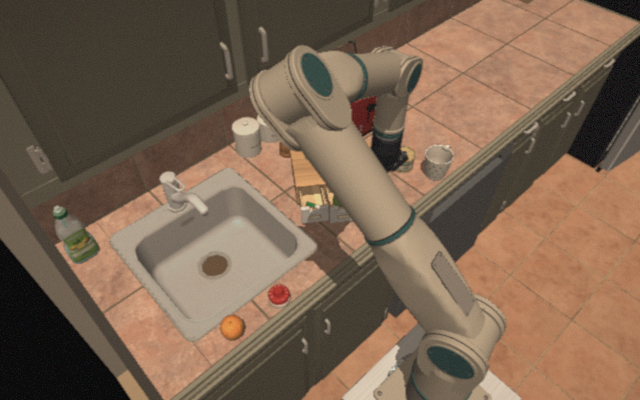

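The picture shows the elbow swung out to the left, high up and clear of things (elbow at 300,90). The gripper is hidden behind the forearm. Descending in steps.

```bash
python3 -m jog '{"claw":[0,0,0,0],"xyz":[[0,0,0.35],[0,0,0.35],[0,0,0.3],[0,0,0]],"twist":[[0,0,0],[0,0,0],[0,0,0],[0,0,0]]}'
python3 st.py
```

```text
clock: 7.1
eef_pos: [432.1, -258.1, 134.9]
tool_rot: [-3.142, 0.004, -0.619]
force: [0.2, 0.0, 0.3]
width: 0.2
gripper_force: 0.0
7.2 unit x,y,z [-227.3  -87.   136.9] rot [-3.141  0.    -0.618] f along 0.5 [0.7 0.  0.4] 0.16210182928246444 [-0.16  0.86  1.11  2.03 -1.    0.94 -0.69]
twist share [-0.      0.     -0.0012]
```

```bash
python3 -m jog '{"claw":[0,0,0,0,0],"xyz":[[0,0,0.35],[0,0,0.35],[0,0,0.26],[0,0,0],[0,0,0]],"twist":[[0,0,0],[0,0,0],[0,0,0],[0,0,0],[0,0,0]]}'
python3 st.py
```

```text
clock: 7.82
eef_pos: [434.1, -258.0, 41.7]
tool_rot: [-3.141, -0.002, -0.617]
force: [0.4, -0.2, 0.0]
width: 0.2
gripper_force: 0.0
7.925 unit x,y,z [-227.4  -85.5   41.4] rot [-3.141e+00 -1.000e-03 -6.160e-01] f along -0.3 [-0.4  0.  -0.6] 0.1279179953873141 [ 0.01  0.89  0.75  2.08 -1.09  0.64 -0.65]
twist share [-0.0002 -0.0004 -0.0006]
```

```bash
python3 -m jog '{"claw":[0,0,0,0,0,0,0,0,0,0],"xyz":[[0.12,0,0],[0.1,0,0],[0.1,0,0],[0.1,0,0],[0.1,0,0],[0.1,0,0],[0.1,0,0],[0.1,0,0],[0.1,0,0],[0,0,0]],"twist":[[0,0,0],[0,0,0],[0,0,0],[0,0,0],[0,0,0],[0,0,0],[0,0,0],[0,0,0],[0,0,0],[0,0,0]]}'
python3 st.py
```

```text
clock: 9.18
eef_pos: [509.4, -310.7, 40.0]
tool_rot: [-3.141, -0.001, -0.616]
force: [0.3, -0.3, -0.0]
width: -0.0
gripper_force: 0.0
9.275 unit x,y,z [-136.2  -85.7   40. ] rot [-3.141e+00  1.000e-03 -6.160e-01] f along 0.6 [ 0.7 -0.1 -0.3] 0.11441061016534558 [ 0.04  0.98  0.8   1.82 -0.99  0.8  -0.81]
twist share [-0.0001  0.0002 -0.0006]
```

```bash
python3 -m jog '{"claw":[0,0,0],"xyz":[[0.09,0,0],[0.09,0,0],[0.08,0,0]],"twist":[[0,0,0],[0,0,0],[0,0,0]]}'
python3 -m jog '{"claw":[0,0],"xyz":[[0.05,0,0],[0,0,0]],"twist":[[0,0,0],[0,0,0]]}'
python3 st.py
python3 -c "
from h import *
d=snap('top');im=cv2.resize(d['color'][150:260,290:420,::-1],(780,600)[:1]+(660,) if 0 else (700,592),interpolation=cv2.INTER_CUBIC);cv2.imwrite('pics/t3.png',im)"
```

```text
clock: 9.65
eef_pos: [530.1, -325.0, 39.9]
tool_rot: [-3.14, 0.001, -0.616]
force: [-1.6, 1.2, 1.3]
width: 0.2
gripper_force: 0.9
clock: 9.9
eef_pos: [534.6, -327.8, 39.9]
tool_rot: [-3.14, 0.0, -0.616]
force: [0.3, 0.2, -0.5]
width: -0.2
gripper_force: 0.0
10.0 unit x,y,z [-105.3  -84.9   39.9] rot [-3.14e+00  1.00e-03 -6.16e-01] f along 1.1 [ 0.8 -0.7  0.2] 0.02103005300674636 [ 0.06  1.01  0.81  1.73 -0.97  0.85 -0.86]
twist share [-0.0005  0.0003 -0.0004]
```

View pics/t3.png

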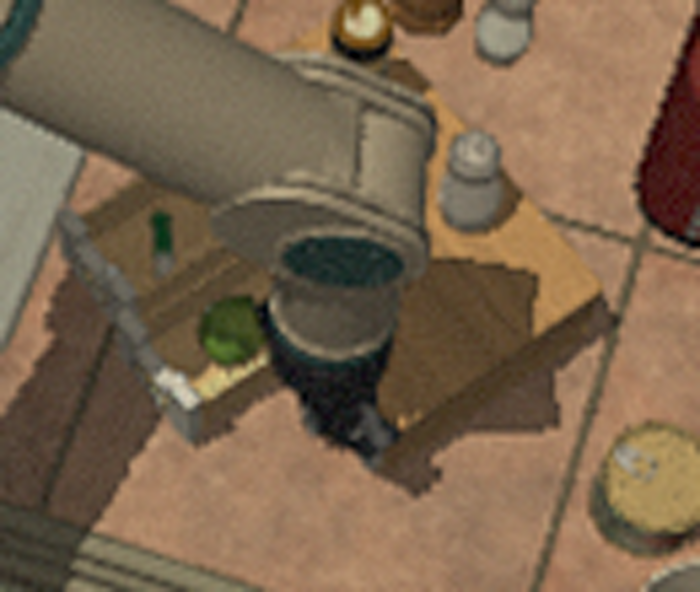

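The right drawer is nearly in, and the left and middle drawers haven't moved. I'll press gently until the force rises.

```bash
for i in 1; do python3 -m jog '{"claw":[0,0],"xyz":[[0.04,0,0],[0,0,0]],"twist":[[0,0,0],[0,0,0]]}'; python3 st.py; done
python3 -m jog '{"claw":[0,0],"xyz":[[0.03,0,0],[0,0,0]],"twist":[[0,0,0],[0,0,0]]}'; python3 st.py
```

```text
clock: 10.3
eef_pos: [537.4, -329.6, 39.9]
tool_rot: [-3.14, 0.001, -0.616]
force: [-0.5, 0.6, -0.2]
width: 0.2
gripper_force: 0.1
10.4 unit x,y,z [-101.4  -85.1   39.9] rot [-3.14e+00  1.00e-03 -6.16e-01] f along 0.3 [0.9 0.8 0.4] 0.3144488707065189 [ 0.06  1.02  0.82  1.72 -0.96  0.86 -0.86]
twist share [-0.0004  0.0003 -0.0005]
clock: 10.65
eef_pos: [539.8, -331.4, 39.9]
tool_rot: [-3.14, 0.001, -0.616]
force: [-0.7, 0.2, 0.6]
width: 0.1
gripper_force: 0.3
10.75 unit x,y,z [-98.4 -85.1  39.9] rot [-3.14e+00  1.00e-03 -6.16e-01] f along 0.5 [ 0.2 -0.6 -0.4] -0.18550810056055955 [ 0.06  1.02  0.82  1.71 -0.96  0.86 -0.87]
twist share [-0.0005  0.0004 -0.0005]
```

```bash
python3 -m jog '{"claw":[0,0],"xyz":[[0.03,0,0],[0,0,0]],"twist":[[0,0,0],[0,0,0]]}'
python3 -m jog '{"claw":[0,0],"xyz":[[0.03,0,0],[0,0,0]],"twist":[[0,0,0],[0,0,0]]}'; python3 st.py
```

```text
clock: 11.0
eef_pos: [540.8, -332.2, 39.7]
tool_rot: [-3.139, 0.005, -0.616]
force: [-3.5, 2.7, 3.0]
width: -0.2
gripper_force: 2.4
clock: 11.25
eef_pos: [540.8, -332.2, 39.6]
tool_rot: [-3.138, 0.011, -0.616]
force: [-9.5, 6.9, 8.4]
width: 0.2
gripper_force: 6.0
11.35 unit x,y,z [-97.1 -85.   39.6] rot [-3.138  0.01  -0.617] f along -11.4 [-8.8  7.3  7.2] 0.06641720614825167 [ 0.06  1.03  0.82  1.7  -0.95  0.88 -0.88]
twist share [-0.0011  0.0033 -0.0006]
```

The drawer met its stop: 11 N with the TCP at unit x = -97. Backing off and moving across to the middle drawer.

```bash
python3 -m jog '{"claw":[0,0,0,0,0,0,0,0,0,0],"xyz":[[-0.2,0,0],[-0.35,0,0],[-0.35,0,0],[-0.35,0,0],[0,0,0],[0,-0.28,0],[0,-0.3,0],[0,-0.27,0],[0,0,0],[0,0,0]],"twist":[[0,0,0],[0,0,0],[0,0,0],[0,0,0],[0,0,0],[0,0,0],[0,0,0],[0,0,0],[0,0,0],[0,0,0]]}'; python3 st.py
```

```text
clock: 12.6
eef_pos: [491.8, -194.8, 40.4]
tool_rot: [-3.142, -0.0, -0.617]
force: [-0.1, -0.8, -0.4]
width: 0.2
gripper_force: 0.0
12.7 unit x,y,z [-216.8   -1.5   40.4] rot [-3.141e+00  1.000e-03 -6.180e-01] f along 0.1 [-0.1 -0.3  0.1] 0.13871355580382225 [-0.13  0.9   0.75  2.01 -1.04  0.67 -0.87]
twist share [-0.0001  0.0002 -0.0011]
```

```bash
python3 -m jog '{"claw":[0,0,0,0,0,0,0,0,0,0,0,0],"xyz":[[0.12,0,0],[0.1,0,0],[0.1,0,0],[0.1,0,0],[0.1,0,0],[0.1,0,0],[0.1,0,0],[0.1,0,0],[0.1,0,0],[0.1,0,0],[0.08,0,0],[0,0,0]],"twist":[[0,0,0],[0,0,0],[0,0,0],[0,0,0],[0,0,0],[0,0,0],[0,0,0],[0,0,0],[0,0,0],[0,0,0],[0,0,0],[0,0,0]]}'; python3 st.py
python3 -m jog '{"claw":[0,0],"xyz":[[0.05,0,0],[0,0,0]],"twist":[[0,0,0],[0,0,0]]}'; python3 st.py
```

```text
clock: 14.2
eef_pos: [582.2, -257.6, 40.1]
tool_rot: [-3.141, -0.0, -0.616]
force: [0.3, -0.4, 1.3]
width: 0.1
gripper_force: 0.0
14.3 unit x,y,z [-107.2   -0.4   40. ] rot [-3.141e+00  1.000e-03 -6.160e-01] f along 0.4 [ 0.3 -0.4  0.1] -0.02854099641846187 [-0.06  1.01  0.8   1.71 -0.94  0.85 -1.02]
twist share [-0.0003  0.0002 -0.0006]
clock: 14.55
eef_pos: [585.6, -259.9, 40.0]
tool_rot: [-3.14, 0.001, -0.616]
force: [-0.3, 0.1, 0.2]
width: -0.0
gripper_force: 0.0
14.65 unit x,y,z [-1.022e+02 -1.000e-01  4.010e+01] rot [-3.14e+00  1.00e-03 -6.16e-01] f along -0.3 [-0.3  0.1  0.8] 0.13604774373220097 [-0.06  1.02  0.8   1.69 -0.94  0.86 -1.03]
twist share [-0.0004  0.0003 -0.0005]
```

```bash
python3 -m jog '{"claw":[0,0],"xyz":[[0.05,0,0],[0,0,0]],"twist":[[0,0,0],[0,0,0]]}'
python3 -m jog '{"claw":[0,0],"xyz":[[0.03,0,0],[0,0,0]],"twist":[[0,0,0],[0,0,0]]}'
python3 -m jog '{"claw":[0,0],"xyz":[[0.02,0,0],[0,0,0]],"twist":[[0,0,0],[0,0,0]]}'; python3 st.py
```

```text
clock: 14.9
eef_pos: [589.3, -262.4, 39.9]
tool_rot: [-3.14, 0.002, -0.616]
force: [-1.8, 2.0, 0.8]
width: 0.1
gripper_force: 1.2
clock: 15.15
eef_pos: [589.3, -262.3, 39.7]
tool_rot: [-3.139, 0.008, -0.616]
force: [-8.2, 6.2, 6.5]
width: -0.2
gripper_force: 4.6
clock: 15.4
eef_pos: [589.3, -262.3, 39.6]
tool_rot: [-3.138, 0.012, -0.616]
force: [-10.9, 8.4, 10.0]
width: -0.1
gripper_force: 7.0
15.5 unit x,y,z [-97.8   0.1  39.6] rot [-3.138  0.012 -0.616] f along -13.9 [-11.8   7.4   9.6] 0.20921104539255836 [-0.05  1.03  0.8   1.67 -0.93  0.89 -1.04]
twist share [-0.001   0.0039 -0.0005]
```

The middle drawer is at its stop too, at x = -97.8 against -97.1 for the right one. Retreating and checking.

```bash
python3 -m jog '{"claw":[0,0,0,0,0,0,0,0,0,0,0,0],"xyz":[[-0.2,0,0],[-0.35,0,0],[-0.35,0,0],[-0.35,0,0],[0,0,0],[0,0,-0.4],[0,0,-0.4],[0,0,-0.4],[0,0.4,-0.3],[0,0.4,0],[0,0.4,0],[0,0.4,0]],"twist":[[0,0,0],[0,0,0],[0,0,0],[0,0,0],[0,0,0],[0,0,0],[0,0,0],[0,0,0],[0,0,0],[0,0,0],[0,0,0],[0,0,0]]}'
python3 -m jog '{"claw":[0,0,0,0],"xyz":[[0,0.4,0],[0,0.4,0],[0,0.4,0],[0,0,0]],"twist":[[0,0,0],[0,0,0],[0,0,0],[0,0,0]]}'; python3 st.py
python3 -c "
from h import *
a=snap('scene')['color'][110:350,200:470,::-1];b=snap('top')['color'][145:300,180:450,::-1]
a=cv2.resize(a,(400,356));b=cv2.resize(b,(540,310),interpolation=2);im=np.zeros((600,800,3),np.uint8)
im[:356,:400]=a;im[280:590,:][:, 260:800]=b;im[:280,:400]=a[:280];cv2.imwrite('pics/e.png',im)"
```

```text
clock: 17.0
eef_pos: [399.5, -326.7, 190.7]
tool_rot: [-3.142, -0.002, -0.616]
force: [0.2, -1.1, -0.1]
width: -0.1
gripper_force: 0.0
clock: 17.5
eef_pos: [327.5, -426.8, 190.9]
tool_rot: [3.138, -0.002, -0.622]
force: [0.2, -0.5, -0.0]
width: -0.1
gripper_force: 0.0
17.6 unit x,y,z [-216.8 -280.8  190. ] rot [-3.141  0.    -0.617] f along -0.3 [-0.2  0.3 -1. ] 0.1782843951148455 [ 0.3   0.69  0.92  1.89 -0.7   0.91 -0.63]
twist share [-0.0003  0.0001 -0.0008]
```

View pics/e.png

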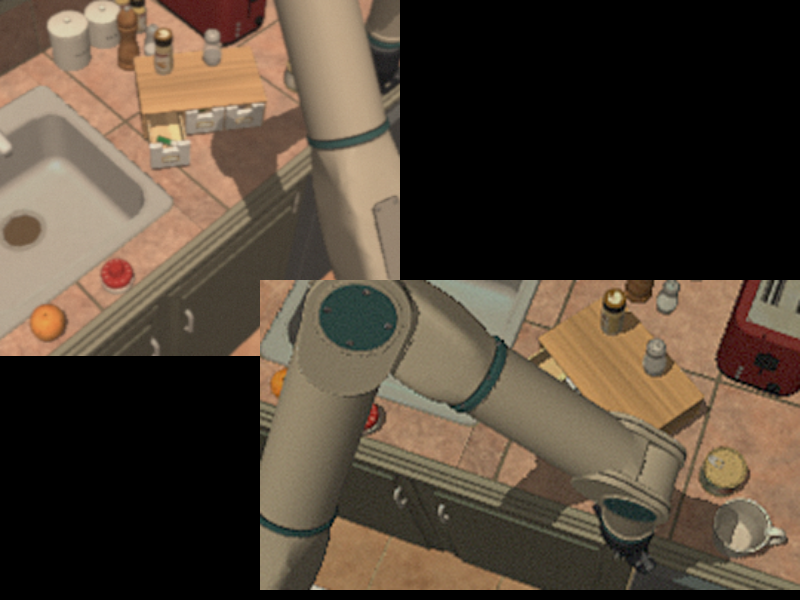

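The middle and right drawers are shut flush, the left one with the battery is still open as before, and everything else is in its place. The robot is touching nothing.

```bash
python3 -c "
from cell import order
print(order.finish_job())"
```

```text
the job is handed in; nothing more can be done
None
```

I pushed the garlic drawer (right) and then the lime drawer (middle) fully shut, left the battery drawer (left) open, saw nothing else moved, and handed the job in at about 18 s; an early sign error swung the arm the wrong way at height, touching nothing.

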